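# Close the pod store and take off its dust cover

## Task

Push the loose white pod bin along its rails until it stands flush against the fixed bin. Then carry the lid set by the blue handle of the inner lid, with the grey cover staying nested on it, lower it (do not drop it) so that it sits fully home on both bins, and let go. Last, take the grey cover by its sleeve and lift it straight up off the blue lid, about 10 cm, leaving the blue lid seated; finish while still holding the cover level in the air, and do not disturb the other things on the desk.

Things in the scene. Friction and masses are not known exactly. Their poses are not given: they have to be found in the camera images.
- station: Fixed pod station: dark steel base plate 146 x 205 mm, 5 mm thick, with two low rails along its y (tops 21 mm above the desk) and a white open bin fixed at its +y end. Origin at desk height straight under seat, same axes. From it the fixed bin spans x -59..59, y 0..70 mm, top 69 mm up; the base plate ends at y = -127.5 mm.
- seat (a point): Lid seat of the station: a point in the plane of the bins' top rims (69 mm above the desk), in the middle of the two bins once they are butted together. x runs across the rails, y along them towards the fixed bin, z up.
- bin_centre (a point): Centre of the loose white open bin (118 mm in x, 70 in y, 64 high, 4 mm walls, two pods in it, 0.2 to 0.45 kg) standing on the base plate between the rails, 1.5 mm play each side. Axes nearly the station's. Flush when 35 mm from seat in -y; starts with a gap of 18 to 45 mm. Push low in the middle of its outer (-y) end wall; it slides at 1 to 5 N.
- inner_handle (a point): Middle of the exposed part of the inner lid's blue handle, a flat upright bar 30 mm (its x) by 14 mm (its y) that comes up through the grey cover's sleeve and stands 26 mm above the sleeve's top; bar top 12 mm above this point, sleeve top 14 mm below it, z up. Fully home it is 47 mm above seat, straight over it, with the lid's y along the rails (half-turned is the same).
- inner_lid: Blue inner lid, 0.15 kg: plate 126 (x) x 148 (y) x 5 mm; below it two tapered bosses 8 mm deep (103 x 55 mm, centres at y = +-35 mm), one to enter each bin with 3.5 mm play each side. Origin 47 mm below inner_handle, at the plate's underside. It starts standing flat on the desk with the grey cover nested on it. Lifting the blue bar lifts both.
- cover_sleeve (a point): Middle of the grey cover's sleeve handle, an upright rectangular tube, outside 46 (x) x 30 mm (y), inside 38 x 22 mm, through which the blue bar passes loosely. Its top is 12 mm above this point, the top of the cover plate 12 mm below. While nested this point is 26 mm straight below inner_handle. Axes as the inner lid's, z up.
- outer_cover: Grey cover, about 0.15 kg: plate 138 (x) x 160 (y) x 4 mm with a skirt reaching 5.5 mm down round the inner lid's edge, 3 mm play. Origin 16 mm below cover_sleeve, at the plate's underside. Lifting it by the sleeve lifts the cover alone; it must rise 54 mm to clear the blue bar.
- label_gun: white and grey price label gun lying on its side, 206x173x35 mm; bystander on the desk, origin at the centre of its underside
- pen_1: marker pen lying flat, 135 mm long; bystander on the desk, origin at the centre of its underside
- small_jar_0: small dark screw jar, 42 mm across, 58 mm tall; bystander on the desk, origin at the centre of its underside
- small_jar_1: small white screw jar, 37 mm across, 48 mm tall; bystander on the desk, origin at the centre of its underside
- coffee_tin: tall green and yellow tin, 74 mm across, 159 mm tall; bystander on the desk, origin at the centre of its underside
- snack_jar: small jar with red cap, 60 mm across, 89 mm tall; bystander on the desk, origin at the centre of its underside
- stapler: black stapler, 142 mm long; bystander on the desk, origin at the centre of its underside

How it is judged:
On the way, in this order (a step that is already met when the one before it is completed fails the run):
1. the loose bin is flush against the fixed bin (gap under 2.5 mm) (y of bin_centre in the frame of seat above -0.0375 m), for 0.3 s.
2. the lid set sits fully home on the butted bins, cover nested on it, and is let go (z of inner_handle in the frame of seat between 0.0445 and 0.0495 m and horizontal distance between inner_handle and seat below 0.007 m and angle between inner_handle's own z axis and vertical below 0.05 rad and z of cover_sleeve in the frame of inner_handle below -0.022 m and y of bin_centre in the frame of seat above -0.039 m and contact force between the fingers and inner_lid below 0.2 N), for 0.2 s.
At the end, for the whole second after the job is handed in: Bins butted (gap < 4 mm); blue lid home on them (within 2.5 mm in height, 7 mm sideways, 0.05 rad tilt) and untouched; the gripper holds the grey cover still, within 0.2 rad of level, at least 70 mm above where it rested, touching the lid nowhere (z of inner_handle in the frame of seat between 0.0445 and 0.0495 m and horizontal distance between inner_handle and seat below 0.007 m and angle between inner_handle's own z axis and vertical below 0.05 rad and y of bin_centre in the frame of seat above -0.039 m and z of cover_sleeve in the frame of seat above 0.091 m and angle between cover_sleeve's own z axis and vertical below 0.2 rad and contact force between the fingers and outer_cover above 1 N and contact force between outer_cover and inner_lid below 0.1 N and contact force between the fingers and inner_lid below 0.2 N and linear speed of outer_cover below 0.03 m/s); the arm keeps its last pose, push and grip.
It fails at once if the cover comes off the inner lid (over 12 mm) while the inner lid is not home on the bins (z of cover_sleeve in the frame of inner_handle above -0.014 m and not (z of inner_handle in the frame of seat below 0.052 m and horizontal distance between inner_handle and seat below 0.009 m)).
It fails at once if the lid set is dropped from more than 15 mm above its seat (height (world z) of inner_lid above 0.084 m and contact force between the fingers and inner_lid below 0.05 N and linear speed of inner_lid above 0.3 m/s).
It fails at once if a bystander is pushed more than 25 mm (distance of any of label_gun, pen_1, small_jar_0, small_jar_1, coffee_tin, snack_jar, stapler from where it was at the start of the episode above 0.025 m).
It also fails if it takes over 58 s, if anything falls off the work surface, if the arm or the gripper's body presses on something with over 40 N, if the wrist force passes 120 N, or if a joint passes its speed limit or range.

## Robot

A 6-joint arm with a two-finger parallel gripper is mounted at the origin on a cart in front of the work surface, level with it; the furniture and walls round the work are solid. World frame = base frame: x ahead of the robot, y to its left, z up, the work surface at z = 0. Lengths are in m, angles in rad, forces in N, time in s.
With the tool pointing down it reaches from about 0.35 to 0.975 m from the base axis. Payload 4.9 kg.
Tool frame: the origin (TCP) lies between the finger pads; the fingertips stand 14 mm ahead of it and the grasp point (between the pads) lies 5 mm behind it (manip.finger_overhang is the distance from the TCP to the fingertips, in m); z points along the fingers, y is the line along which they close (so a half turn about z gives the same grasp; the last joint's range is limited). The gripper opens to 85 mm and grips with 20 to 120 N. Pads are 22 mm wide; open, the fingers measure 114 mm over their backs; the gripper's body (76 mm by 85 mm) begins 54 mm behind the grasp point. The pads swing forward as they close: fully open they stand 13 mm farther back than shut.
Start: joints at [1.151, 0.053, 1.613, -0, 1.476, -0.119], TCP at [0.185, 0.597, 0.208] pointing down, gripper open.
Joint ranges: [-3.01, 3.01], [-1.01, 2.22], [0.06, 2.58], [-1.02, 4.17], [0.09, 2.62], [-3.14, 3.14]. Speed limits (rad/s): [2.57, 2.57, 3.14, 3.14, 3.14, 3.14].

## Interface

Orientations are given as a unit quaternion [w, x, y, z].
In Python, from plant import manip, grab_frame gives the robot as it stands.
- The arm moves only by the tool servo_tool, never from a script. Its argument "deltas" is a list that holds one entry, the list of rows, each a list of 5 numbers: the opening in per cent of the stroke, from 0 (shut) to 100 (fully open), then the shift along the world's x, y, z in m, then the turn about the world's z in degrees. A call has exactly 8 rows; each row shifts and turns the commanded pose from where the row before left it; what a row does not reach is not made up. A row lasts 1/10 s, in which the tool goes at most 50 mm and 8.59 degrees, less where a joint would pass 70% of its speed; a pose out of reach is approached as far as the arm can. A call is refused whole if a number of a shift passes 0.05 or a number of a turn 8.59, either way. A call with a gripper value outside its range is refused whole. The fingers move at their own pace and stop on an object; the grip force is fixed at half the most. Time passes only in rows, so rows that do not move let the fingers close, or fill a call up. It gives the time, the measured TCP pose, the force, the opening and the grip force at its end, in the units of the state.
- manip.state(): the state, without advancing time (a new reading comes with each control period).
- grab_frame(name): name is "side" or "top" or "wrist"; returns a dict with "pixels" (480x640x3 uint8, red, green, blue), "z_map" (480x640 float32, m along the optical axis (not along the pixel's ray), 0 where there is no reading), "fx", "fy", "cx", "cy" (pixels), "rvec" (rotation vector, rad) and "tvec" (3), from world to camera coordinates, as OpenCV has them; the wrist camera has in their place "T_tool_cam" (4x4, takes a point from camera to tool coordinates, whose origin is the TCP and whose axes are the flange's). Camera axes: x right, y down, z forward; pixel columns grow to the right and rows downward; lengths in m; the calibration is good to about 2 mm. A picture is of the moment at which its call begins: read the wrist's pose just before it.
- manip.job_done(): hands the job in; it is judged then, once.
The state is a dict: "time": time; "joint_pos": joint angles; "joint_vel": joint speeds; "joint_efforts": joint torques, N m; "tool_pos": TCP position; "tool_rot": TCP orientation; "contact_force": force on the tool from outside, world axes, zero at the start; "ft_torque": the same for the moment, N m; "gripper_width": opening from 0.0 (shut) to 1.0 (fully open); "grasp_force": force on a finger pad.
Only numpy, scipy, OpenCV 4.12 (cv2) and the standard library are available. Lean on these libraries where they do the work, as an engineer would, in place of code of your own. Each camera call takes 0.05 s, during which the arm holds its last target. There are 200 camera calls.

## Working session

There is one attempt and no reset: what is moved stays moved. The work goes in short steps, Python scripts to look and compute and a tool call to move; the robot and the scene stay as the last step left them, time stands still between calls to the robot, and variables do not carry over. Pictures are saved under pics/ and viewed, at most 12 in all, crops included, and the job is handed in when it is done.

Besides the shell and the picture viewer there is one more tool, called after "Call:" as name(argument=value, ...) on one line, values as JSON. servo_tool: Moves the arm, as the interface text tells. Its arguments: {"type":"object","properties":{"deltas":{"type":"array"}},"required":["deltas"]}

```bash
mkdir -p pics
cat > h.py <<'E'
import numpy as np, cv2
from plant import manip, grab_frame
from scipy.spatial.transform import Rotation as R
def cloud(f):
    z=f["z_map"]; v,u=np.mgrid[0:480,0:640]
    p=np.stack([(u-f["cx"])/f["fx"]*z,(v-f["cy"])/f["fy"]*z,z],-1)
    if "rvec" in f:
        r=R.from_rotvec(np.ravel(f["rvec"])).as_matrix(); return (p-np.ravel(f["tvec"]))@r
    s=manip.state(); T=np.array(f["T_tool_cam"]); q=s["tool_rot"]
    p=p@T[:3,:3].T+T[:3,3]
    return p@R.from_quat([q[1],q[2],q[3],q[0]]).as_matrix().T+np.array(s["tool_pos"])
def save(f,n): cv2.imwrite("pics/"+n,np.ascontiguousarray(f["pixels"][:,:,::-1]))
E
python3 - <<'E'
from h import *
print(manip.state())
for n in("top","side"):
    f=grab_frame(n); save(f,n+"0.png"); np.save(n+"0.npy",cloud(f)); print(n,f["fx"],f["rvec"],f["tvec"],(f["z_map"]==0).mean())
E
```

```text
{'time': 0.0, 'joint_pos': array([ 1.15099822e+00,  5.33681387e-02,  1.61430967e+00, -1.48383308e-05,
        1.47597100e+00, -1.19044542e-01]), 'joint_vel': array([-1.67769207e-03,  1.15073242e-03,  1.73695614e-03, -2.67636104e-04,
        1.25462098e-03, -9.10161208e-05]), 'joint_efforts': array([ 1.11665024e-03, -3.93677258e+01, -3.70179069e+01, -7.78687195e-05,
        6.96096671e-03, -2.32133289e-05]), 'tool_pos': array([0.1849056 , 0.59632055, 0.2068467 ]), 'tool_rot': array([-2.66528454e-04,  1.49809892e-01,  9.88714286e-01, -9.92955315e-04]), 'contact_force': array([-0.50110798, -0.83267316, -0.15987313]), 'ft_torque': array([-0.01910118,  0.00970411,  0.02523842]), 'grasp_force': 0.0, 'gripper_width': 1.0010714337894906}
top 494.1456441475381 [ 2.14881381 -2.10751534  0.23877836] [-0.20437566  0.61266534  1.13531969] 0.003951822916666667
side 587.5097747583508 [ 0.141921   -2.7220267   1.48019996] [0.59985068 0.18524345 1.21322899] 0.003841145833333333
```

View pics/top0.png

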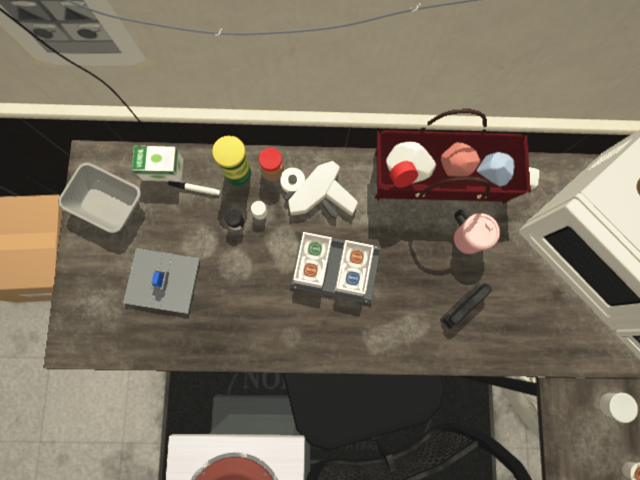

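View pics/side0.png

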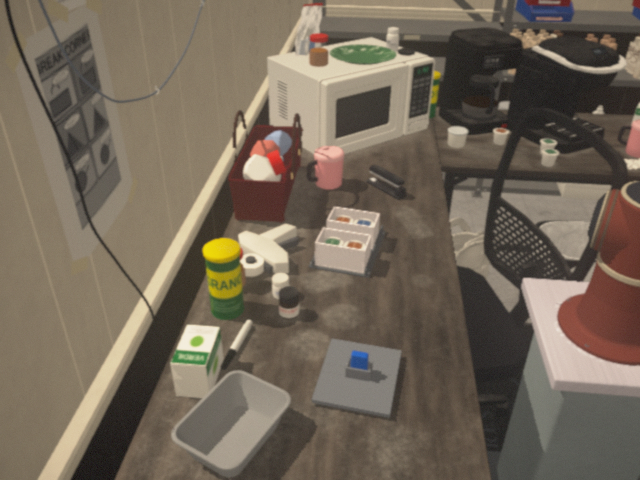

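Top view: grey lid set with its blue bar at (159,279). The station has its left bin at about (313,260) and right bin at about (356,267); jars, pen, label gun and tin lie above them. The side view agrees, but which bin is loose has to come from the numbers.

Run:
```python
from h import *
f=cv2.imread("pics/top0.png")
c=np.load("top0.npy")
for n,(u,v) in dict(blue=(158,276),lid1=(180,300),bl=(315,240),desk=(270,320),gunm=(340,200)).items(): print(n,c[v,u])
def rect(m,n):
    p=c[m][:,:2]; r=cv2.minAreaRect((p*1000).astype(np.float32)); print(n,m.sum(),r,np.median(c[m][:,2]))
roi=np.zeros((480,640),bool); roi[235:325,115:210]=1
z=c[...,2]
rect(roi&(z>.015)&(z<.04),"cover"); rect(roi&(z>.06),"bar")
print(np.unique(np.round(z[roi],3),return_counts=True))
roi[:]=0; roi[225:310,285:385]=1
print(np.histogram(z[roi],np.arange(-.005,.085,.005)))
left=np.zeros_like(roi); left[:, :333]=1
m=roi&(z>.06)
k,l,s,_=cv2.connectedComponentsWithStats(m.astype(np.uint8))
for i in range(1,k):
    if s[i][4]>50: rect(l==i,"bin%d"%i)
rect(roi&(z>.003),"station")
for i in range(285,385,4): print(i,np.round(c[285,i],3)) if i%8==5 else 0
cv2.imwrite("pics/crop1.png",cv2.resize(f[220:315,275:395],None,fx=6,fy=6,interpolation=cv2.INTER_CUBIC))
```

```text
blue [0.51858847 0.19419337 0.06301258]
lid1 [0.46626718 0.15021912 0.01679793]
bl [ 0.61505656 -0.17626615  0.05668062]
desk [ 0.42245822 -0.06970684  0.00103321]
gunm [ 0.72460158 -0.23782969  0.03238004]
cover 3244 ((515.2828979492188, 200.1632080078125), (161.6448211669922, 138.40318298339844), 81.78919219970703) 0.018865937597915258
bar 121 ((456.0541076660156, 19.9810791015625), (398.37078857421875, 29.651647567749023), 71.85514831542969) 0.06927384384970378
(array([-8.000e-03, -7.000e-03, -6.000e-03, -5.000e-03, -4.000e-03,
       -3.000e-03, -2.000e-03, -1.000e-03, -0.000e+00,  1.000e-03,
        2.000e-03,  3.000e-03,  4.000e-03,  5.000e-03,  6.000e-03,
        7.000e-03,  8.000e-03,  9.000e-03,  1.000e-02,  1.100e-02,
        1.200e-02,  1.300e-02,  1.400e-02,  1.500e-02,  1.600e-02,
        1.700e-02,  1.800e-02,  1.900e-02,  2.000e-02,  2.100e-02,
        2.200e-02,  2.300e-02,  2.400e-02,  2.500e-02,  2.600e-02,
        2.700e-02,  2.800e-02,  2.900e-02,  3.000e-02,  3.100e-02,
        3.200e-02,  3.300e-02,  3.400e-02,  3.500e-02,  3.600e-02,
        3.700e-02,  3.800e-
[... 1213 characters left out ...]
), (70.04305267333984, 247.19650268554688), 79.67877197265625) 0.06998190042010248
bin3 309 ((488.286865234375, -249.20602416992188), (86.01274871826172, 261.0350646972656), 70.28005981445312) 0.07016024169908575
station 5774 ((524.1216430664062, -230.3512725830078), (284.57122802734375, 254.2896270751953), 1.6091715097427368) 0.012381533391234986
285 [ 0.51  -0.104  0.   ]
293 [ 0.509 -0.124  0.006]
301 [ 0.508 -0.144  0.024]
309 [ 0.509 -0.164  0.022]
317 [ 0.507 -0.183  0.041]
325 [ 0.511 -0.204  0.007]
333 [ 0.511 -0.224  0.009]
341 [ 0.511 -0.244  0.01 ]
349 [ 0.507 -0.26   0.053]
357 [ 0.508 -0.28   0.053]
365 [ 0.506 -0.297  0.072]
373 [ 0.513 -0.324  0.008]
381 [ 0.514 -0.345 -0.   ]
```

View pics/crop1.png

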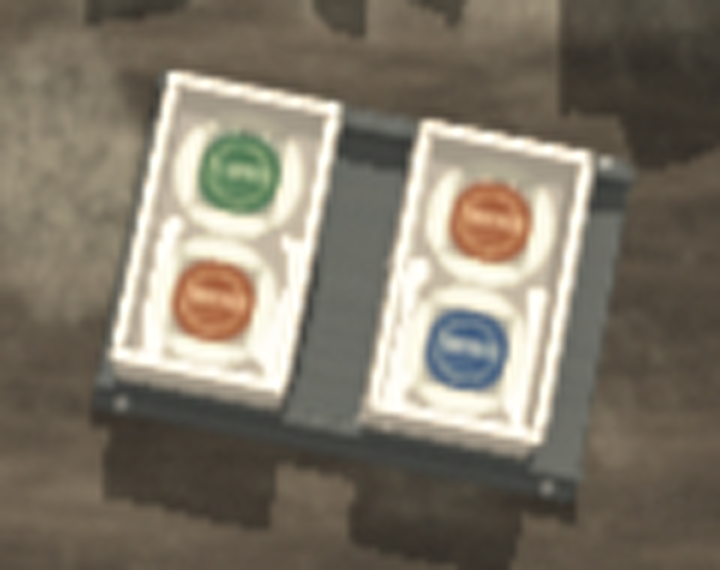

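The crop shows the fixed bin on the left (rim corners ~ (168,73),(340,103),(112,360),(283,402)) and the loose bin on the right ((417,122),(592,155),(368,415),(540,445)), with spare base plate to its right. The push is therefore leftward, along world +y.

```bash
cat >> h.py <<'E'
def ray(f,uv,z):
    r=R.from_rotvec(np.ravel(f["rvec"])).as_matrix(); o=-r.T@np.ravel(f["tvec"])
    uv=np.asarray(uv,float); d=np.c_[(uv[:,0]-f["cx"])/f["fx"],(uv[:,1]-f["cy"])/f["fy"],np.ones(len(uv))]@r
    return o+d*((z-o[2])/d[:,2])[:,None]
E
python3 - <<'E'
from h import *
f=grab_frame("top"); c=np.load("top0.npy"); z=c[...,2]
cr=np.array([(168,73),(340,103),(112,360),(283,402),(417,122),(592,155),(368,415),(540,445)])/6+[275,220]
w=ray(f,cr-.4,.069); print(w.round(4)); 
print("fix c",w[:4].mean(0),"loose c",w[4:].mean(0))
# rim depth points
img=cv2.imread("pics/top0.png")
# bright mask rects
g=img[220:315,275:395].astype(int)
m=(g.min(2)>150).astype(np.uint8)
k,l,s,ct=cv2.connectedComponentsWithStats(m)
for i in range(1,k):
    if s[i][4]>60:
        v,u=np.where(l==i); p=ray(f,np.c_[u+275,v+220],.069)[:,:2]*1000
        print(s[i],cv2.minAreaRect(p.astype(np.float32)))
# cover
roi=np.zeros((480,640),bool); roi[235:325,115:210]=1
m=roi&(z>.012)&(z<.03)
v,u=np.where(m); p=ray(f,np.c_[u,v],.0213+0)[:,:2]*1000
k,l,s,ct=cv2.connectedComponentsWithStats(m.astype(np.uint8)); i=1+s[1:,4].argmax(); v,u=np.where(l==i)
zz=np.median(z[l==i]); p=ray(f,np.c_[u,v],zz)[:,:2]*1000; print(zz,cv2.minAreaRect(p.astype(np.float32)))
b=img.astype(int); bl=roi&(b[...,0]>b[...,2]+60)
t=bl&(z>.055)&(z<.08); print(t.sum(),c[t].mean(0),c[t].max(0),c[t].min(0)); v,u=np.where(bl&(z>.055)); print(cv2.minAreaRect((c[t][:,:2]*1000).astype(np.float32)))
cv2.imwrite("pics/crop2.png",cv2.resize(img[240:320,115:210],None,fx=8,fy=7.5,interpolation=cv2.INTER_CUBIC))
for n,(u0,v0,u1,v1) in dict(tin=(212,137,250,186),snack=(258,148,284,182),jar0=(223,208,245,242),jar1=(250,200,268,222),stap=(440,282,493,330),gun=(288,160,358,220)).items():
    q=c[v0:v1,u0:u1]; q=q[q[...,2]>.02]; print(n,q.min(0).round(3),q.max(0).round(3))
E
```

```text
[[ 0.6323 -0.1458  0.069 ]
 [ 0.6214 -0.2153  0.069 ]
 [ 0.5157 -0.1265  0.069 ]
 [ 0.5004 -0.1944  0.069 ]
 [ 0.6143 -0.2465  0.069 ]
 [ 0.6023 -0.3171  0.069 ]
 [ 0.4959 -0.228   0.069 ]
 [ 0.4854 -0.2961  0.069 ]]
fix c [ 0.56744975 -0.17047315  0.069     ] loose c [ 0.5494931  -0.27193728  0.069     ]
[  18   12   39   54 1034] ((568.2109985351562, -170.67796325683594), (71.66533660888672, 120.21495056152344), 79.79637908935547)
[  61   20   38   54 1027] ((550.390625, -272.25396728515625), (72.7690658569336, 120.1331558227539), 79.64942169189453)
0.018605220110375763 ((515.1199951171875, 199.07861328125), (161.5720672607422, 137.89547729492188), 82.0440902709961)
84 [0.51413218 0.19807898 0.06672359] [0.5275751  0.20540539 0.0726376 ] [0.50030796 0.19022192 0.05518446]
((514.1082153320312, 198.28050231933594), (13.086657524108887, 27.71173858642578), 81.35826110839844)
tin [ 0.38  -0.165  0.02 ] [0.834 0.066 1.239]
snack [ 0.38  -0.165  0.02 ] [ 0.839 -0.033  1.239]
jar0 [ 0.38  -0.165  0.02 ] [0.688 0.048 1.239]
jar1 [ 0.38  -0.165  0.021] [ 0.713 -0.016  1.239]
stap [ 0.38  -0.606  0.02 ] [ 0.519 -0.165  1.239]
gun [ 0.38 -0.28  0.02] [ 0.829 -0.104  1.239]
```

View pics/crop2.png

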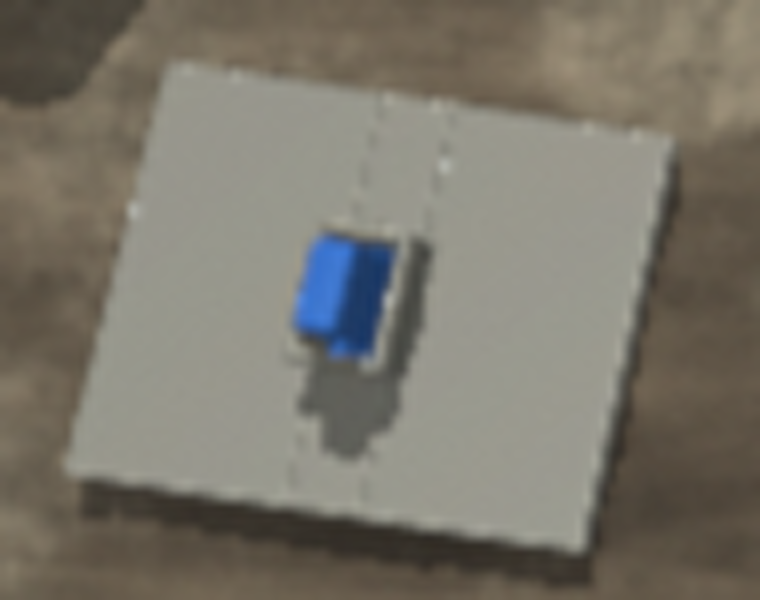

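The crop shows the blue bar top at about (325,285) and the cover's corners at (172,68),(672,135),(590,548),(70,470), so the lid yaw is about 82°. From these:
- **Seat:** about (0.562, -0.205), rail direction 79.8°.
- **Gap:** about 33 mm.
- **Handle:** about (0.5146, 0.1985, 0.055).

Next I go to the push start with the gripper closed.

Call:
servo_tool(deltas=[[[0,0.04,-0.045,0,3.5],[0,0.04,-0.045,0,3.5],[0,0.04,-0.045,0,0],[0,0.04,-0.045,0,0],[0,0.04,-0.045,0,0],[0,0.04,-0.045,0,0],[0,0.04,-0.045,0,0],[0,0.04,-0.045,0,0]]])

```text
time: 0.95
tool_pos: [0.4518, 0.2962, 0.2079]
tool_rot: [-0.0, 0.089, 0.996, 0.0]
contact_force: [0.3, -0.2, -0.1]
gripper_width: 0.0
grasp_force: 0.0
```

Call:
servo_tool(deltas=[[[0,0.004,-0.045,0,0],[0,0.004,-0.045,0,0],[0,0.004,-0.045,0,0],[0,0.004,-0.045,0,0],[0,0.004,-0.045,0,0],[0,0.004,-0.045,0,0],[0,0.004,-0.045,0,0],[0,0.004,-0.045,0,0]]])

```text
time: 1.75
tool_pos: [0.4825, -0.0638, 0.2079]
tool_rot: [0.0, 0.089, 0.996, 0.0]
contact_force: [-0.3, -0.1, 0.2]
gripper_width: 0.004
grasp_force: 0.0
```

Call:
servo_tool(deltas=[[[0,0.008,-0.04,0,0],[0,0.008,-0.04,0,0],[0,0.008,-0.04,0,0],[0,0.008,-0.04,0,0],[0,0.008,-0.04,0,0],[0,0.008,-0.04,0,0],[0,0.006,-0.04,0,0],[0,0,0,0,0]]])

```text
time: 2.55
tool_pos: [0.5364, -0.3461, 0.207]
tool_rot: [-0.001, 0.091, 0.996, -0.0]
contact_force: [-0.3, 1.1, -0.2]
gripper_width: -0.001
grasp_force: 0.0
```

Run:
```python
from h import *
s=manip.state(); print(s["tool_pos"]); f=grab_frame("wrist"); save(f,"w1.png"); c=cloud(f); np.save("w1.npy",c)
p=c[(c[...,2]>.064)&(c[...,2]<.075)&(f["z_map"]>0)]; print(len(p),p.min(0),p.max(0)); print(f["T_tool_cam"])
```

```text
[ 0.53639474 -0.34607981  0.20698757]
7457 [ 0.48839397 -0.58252815  0.06400082] [ 0.65419747 -0.12177007  0.07499753]
[[ 7.70765314e-04 -9.62010336e-01 -2.73011939e-01  6.73481767e-02]
 [ 9.99999656e-01  8.24719177e-04 -8.28656937e-05  7.15700830e-04]
 [ 3.04875835e-04 -2.73011781e-01  9.62010641e-01 -1.65650824e-01]
 [ 0.00000000e+00  0.00000000e+00  0.00000000e+00  1.00000000e+00]]
```

View pics/w1.png

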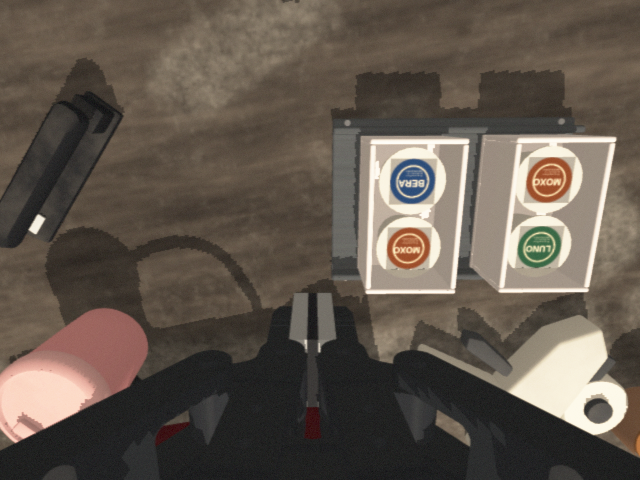

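The wrist view shows the loose bin's rim at about (365..468, 137..293) and the fixed bin's at about (500..617, 137..291). The spare base plate is at (333..358) and the stapler and cup are off to the left. I refine the station from this depth.

Run:
```python
from h import *
c=np.load("w1.npy"); im=cv2.imread("pics/w1.png").astype(int)
z=c[...,2]; a=np.deg2rad(79.8); ey=np.array([np.cos(a),np.sin(a)]); ex=np.array([ey[1],-ey[0]])
seat=np.array([.5617,-.205])
m=(z>.064)&(z<.075)&(c[...,1]<-.1)&(c[...,1]>-.34); m[:125]=0;m[300:]=0;m[:,:330]=0
k,l,s,_=cv2.connectedComponentsWithStats(m.astype(np.uint8))
for i in range(1,k):
    if s[i][4]>80:
        p=c[l==i]; q=(p[:,:2]-seat)@np.c_[ex,ey]
        print(s[i],cv2.minAreaRect((p[:,:2]*1000).astype(np.float32)),np.percentile(q,[1,50,99],axis=0).round(4).tolist(),p[:,2].mean())
```

```text
[ 497  136  120  157 3627] ((569.6309204101562, -166.3546142578125), (71.39417266845703, 117.77307891845703), 80.12519073486328) [[-0.0576, 0.0041], [-0.0041, 0.046], [0.059, 0.0743]] 0.06803800668376664
[ 365  138  105  156 3041] ((552.2877197265625, -268.4136962890625), (70.26769256591797, 118.22306060791016), 79.91275787353516) [[-0.0571, -0.099], [-0.0024, -0.0603], [0.0604, -0.0294]] 0.06827167619658348
```

Call:
servo_tool(deltas=[[[0,0,0,-0.035,0],[0,0,0,-0.035,0],[0,0,0,-0.035,0],[0,0,0,-0.035,0],[0,0,0,-0.018,0],[0,0,0,-0.01,0],[0,0,0,0,0],[0,0,0,0,0]]])

```text
time: 3.4
tool_pos: [0.538, -0.3426, 0.042]
tool_rot: [0.001, 0.089, 0.996, -0.001]
contact_force: [0.6, 0.1, 0.2]
gripper_width: -0.004
grasp_force: 0.0
```

Call:
servo_tool(deltas=[[[0,0.001,0.006,-0.006,0],[0,0.001,0.006,0,0],[0,0.001,0.006,0,0],[0,0.001,0.006,0,0],[0,0.001,0.006,0,0],[0,0.001,0.006,0,0],[0,0.001,0.005,0,0],[0,0.001,0.004,0,0]]])

```text
time: 4.2
tool_pos: [0.5452, -0.297, 0.0345]
tool_rot: [0.0, 0.089, 0.996, -0.0]
contact_force: [-0.6, -3.1, 1.5]
gripper_width: -0.001
grasp_force: 1.5
```

Call:
servo_tool(deltas=[[[0,0.001,0.003,0,0],[0,0,0.002,0,0],[0,0,0.001,0,0],[0,0,0.001,0,0],[0,0,0.001,0,0],[0,0,0,0,0],[0,0,0,0,0],[0,0,0,0,0]]])

```text
time: 5.0
tool_pos: [0.5461, -0.2892, 0.0344]
tool_rot: [0.0, 0.089, 0.996, -0.0]
contact_force: [0.5, -3.2, 3.8]
gripper_width: -0.005
grasp_force: 2.0
```

Call:
servo_tool(deltas=[[[0,0,0.001,0,0],[0,0,0.001,0,0],[0,0.001,0.001,0,0],[0,0,0.001,0,0],[0,0,0,0,0],[0,0,0,0,0],[0,0,0,0,0],[0,0,0,0,0]]])

```text
time: 5.8
tool_pos: [0.5474, -0.2855, 0.0344]
tool_rot: [0.001, 0.089, 0.996, -0.001]
contact_force: [0.5, -5.9, 4.1]
gripper_width: -0.002
grasp_force: 3.0
```

Call:
servo_tool(deltas=[[[0,0,0.001,0,0],[0,0,0.001,0,0],[0,0,0.001,0,0],[0,0,0,0,0],[0,0,0,0,0],[0,0,0,0,0],[0,0,0,0,0],[0,0,0,0,0]]])

```text
time: 6.6
tool_pos: [0.5474, -0.2854, 0.0346]
tool_rot: [0.001, 0.089, 0.996, -0.003]
contact_force: [-0.3, -13.9, 0.6]
gripper_width: 0.001
grasp_force: 6.0
```

Run:
```python
from h import *
f=grab_frame("top"); im=f["pixels"][225:310,280:380]
cv2.imwrite("pics/crop3.png",cv2.resize(np.ascontiguousarray(im[...,::-1]),None,fx=7,fy=7,interpolation=cv2.INTER_CUBIC)); print(manip.state()["tool_pos"])
```

```text
[ 0.54739599 -0.28535676  0.03462118]
```

View pics/crop3.png

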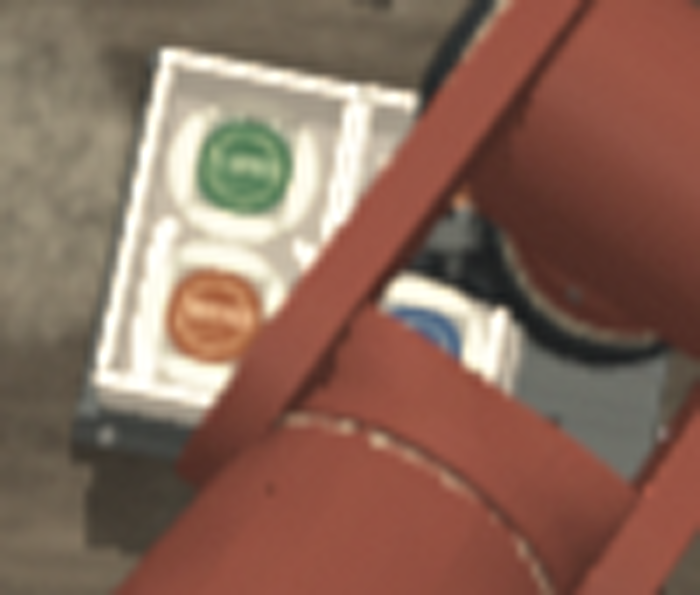

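The two bins' rims meet at about (355,100) in the crop with no gap, and the force rose to 14 N without motion, so the loose bin is flush. I back off and go up.

Call:
servo_tool(deltas=[[[0,-0.001,-0.006,0,0],[0,-0.002,-0.012,0,0],[0,-0.002,-0.012,0,0],[0,0,0,0.035,0],[0,0,0,0.045,0],[0,0,0,0.045,0],[0,0,0,0.045,0],[0,0,0.03,0.03,0]]])

```text
time: 7.45
tool_pos: [0.5423, -0.2847, 0.2376]
tool_rot: [0.002, 0.091, 0.996, -0.001]
contact_force: [0.1, -0.1, 0.1]
gripper_width: 0.002
grasp_force: 0.0
```

Call:
servo_tool(deltas=[[[50,0,0.04,0,0],[50,0,0.04,0,0],[50,0,0.04,0,0],[50,0,0.04,0,0],[50,0,0.03,0,0],[50,0,0.01,0,0],[50,0,0,0,0],[50,0,0,0,0]]])

```text
time: 8.25
tool_pos: [0.5419, -0.0829, 0.2338]
tool_rot: [-0.0, 0.089, 0.996, -0.0]
contact_force: [0.5, -0.3, -0.8]
gripper_width: 0.497
grasp_force: 0.0
```

```bash
cat >> h.py <<'E'
a=np.deg2rad(79.8); ey=np.array([np.cos(a),np.sin(a)]); ex=np.array([ey[1],-ey[0]]); seat0=np.array([.562,-.205])
def bins(c,m0):
    m=m0&(c[...,2]>.064)&(c[...,2]<.075)&(np.abs(c[...,1]+.205)<.11)&(np.abs(c[...,0]-.56)<.09)
    k,l,s,_=cv2.connectedComponentsWithStats(m.astype(np.uint8))
    for i in range(1,k):
        if s[i][4]>80:
            p=c[l==i]; q=(p[:,:2]-seat0)@np.c_[ex,ey]
            print(s[i],cv2.minAreaRect((p[:,:2]*1000).astype(np.float32)),np.percentile(q,[1,99],axis=0).round(4).tolist(),p[:,2].mean())
E
python3 - <<'E'
from h import *
s=manip.state(); print(s["tool_pos"],s["tool_rot"]); f=grab_frame("wrist"); save(f,"w2.png"); c=cloud(f); np.save("w2.npy",c); bins(c,f["z_map"]>0)
f=grab_frame("top"); save(f,"t2.png"); bins(cloud(f),f["z_map"]>0)
E
```

```text
[ 0.54185988 -0.08291548  0.2338013 ] [-3.07578780e-04  8.94321675e-02  9.95992854e-01 -1.65087142e-04]
[  80  189  182  137 4511] ((564.1924438476562, -203.53533935546875), (140.76560974121094, 118.49578094482422), 80.09252166748047) [[-0.0572, -0.0674], [0.0603, 0.0719]] 0.06817373202755218
[300 232  60  59 431] ((563.3116455078125, -204.5303192138672), (139.78640747070312, 118.54574584960938), 80.10231018066406) [[-0.0574, -0.0689], [0.0601, 0.0699]] 0.06994325923869185
```

View pics/w2.png

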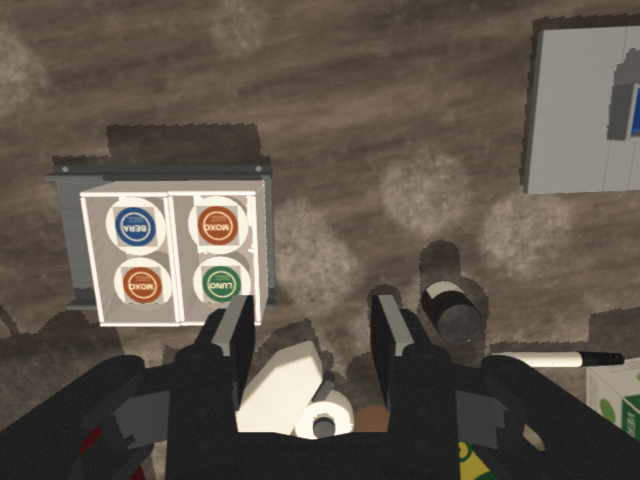

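The bins stand butted as one 140 x 118 mm block, rim at (82..265, 182..325). Both cameras put the seat at about (0.5637, -0.2042), yaw 80.1°. Now I go towards the lid and measure it from close by.

Call:
servo_tool(deltas=[[[50,-0.005,0.04,0,1],[50,-0.005,0.04,0,1],[50,-0.005,0.04,0,0],[50,-0.005,0.03,0,0],[50,0,0.01,0,0],[50,0,0,0,0],[50,0,0,0,0],[50,0,0,0,0]]])

```text
time: 9.15
tool_pos: [0.5223, 0.0765, 0.234]
tool_rot: [-0.0, 0.073, 0.997, -0.0]
contact_force: [-0.4, -0.4, 0.1]
gripper_width: 0.505
grasp_force: 0.0
```

Run:
```python
from h import *
s=manip.state(); print(s["tool_pos"],s["tool_rot"]); f=grab_frame("wrist"); save(f,"w3.png"); c=cloud(f); z=c[...,2]
g=(f["z_map"]>0)&(abs(c[...,0]-.515)<.12)&(abs(c[...,1]-.2)<.11)
def big(m,n):
    k,l,s,_=cv2.connectedComponentsWithStats(m.astype(np.uint8)); i=1+s[1:,4].argmax(); p=c[l==i]
    print(n,s[i],cv2.minAreaRect((p[:,:2]*1000).astype(np.float32)),np.median(p[:,2]))
big(g&(z>.011)&(z<.025),"cover"); big(g&(z>.063)&(z<.075),"bar"); big(g&(z>.037)&(z<.046),"sleeve")
```

```text
[0.52225831 0.07649396 0.23402879] [-5.06563137e-05  7.27877425e-02  9.97347426e-01 -2.30343441e-04]
cover [  357    91   189   155 24870] ((515.8656616210938, 201.67404174804688), (160.83448791503906, 138.2183074951172), 82.19805145263672) 0.01685818610077057
bar [455 160  21  37 651] ((515.4599609375, 201.54296875), (14.507549285888672, 28.618785858154297), 82.2708740234375) 0.0664507895523013
sleeve [435 147  41  55 646] ((515.64111328125, 200.9756622314453), (30.155805587768555, 46.11896896362305), 81.95597839355469) 0.04046696480543839
```

View pics/w3.png

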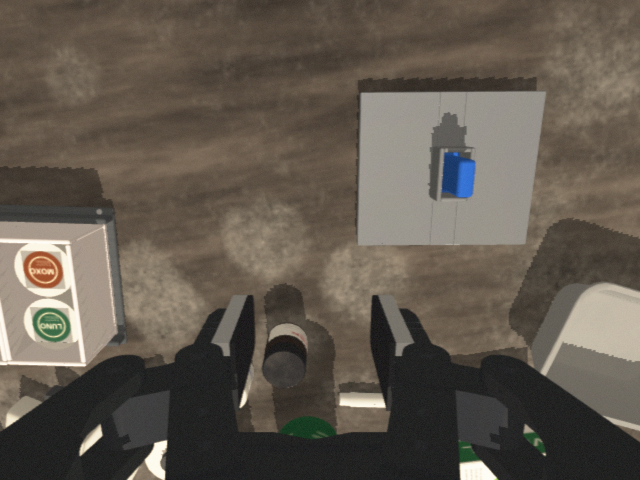

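Wrist view: blue bar at (458,175) centred in the sleeve, cover flat. Handle at (0.5155, 0.2010, 0.055), yaw 82.1°. I move above it, then descend.

Call:
servo_tool(deltas=[[[50,-0.002,0.04,0,0.5],[50,-0.002,0.04,0,0],[50,-0.0027,0.035,0,0],[50,0,0.0095,0,0],[50,0,0,-0.04,0],[50,0,0,-0.04,0],[50,0,0,-0.03,0],[50,0,0,-0.02,0]]])

```text
time: 10.0
tool_pos: [0.514, 0.2008, 0.1009]
tool_rot: [-0.002, 0.068, 0.998, -0.001]
contact_force: [1.1, -0.0, -0.8]
gripper_width: 0.499
grasp_force: 0.0
```

Call:
servo_tool(deltas=[[[50,0,0,-0.02,0],[50,0,0,-0.015,0],[50,0,0,-0.008,0],[50,0,0,0,0],[50,0,0,0,0],[50,0,0,0,0],[50,0,0,0,0],[50,0,0,0,0]]])

```text
time: 10.8
tool_pos: [0.5157, 0.2026, 0.0619]
tool_rot: [0.001, 0.067, 0.998, 0.0]
contact_force: [-0.6, 0.3, -0.1]
gripper_width: 0.5
grasp_force: 0.0
```

Call:
servo_tool(deltas=[[[50,0,-0.0015,-0.002,0],[10,0,0,0,0],[0,0,0,0,0],[0,0,0,0,0],[0,0,0,0,0],[0,0,0,0,0],[0,0,0,0,0],[0,0,0,0,0]]])

```text
time: 11.6
tool_pos: [0.5152, 0.2009, 0.0591]
tool_rot: [0.0, 0.067, 0.998, -0.0]
contact_force: [0.6, -0.1, -0.8]
gripper_width: 0.001
grasp_force: 0.0
```

The fingers shut on nothing, so I look.

Run:
```python
from h import *
s=manip.state(); print(s["tool_pos"],s["tool_rot"],s["gripper_width"],s["grasp_force"]); f=grab_frame("wrist"); save(f,"w4.png"); g=grab_frame("side")
a=f["pixels"][150:480,160:560]; b=cv2.resize(g["pixels"][310:430,290:430],(385,330),interpolation=cv2.INTER_CUBIC)
cv2.imwrite("pics/j4.png",np.ascontiguousarray(np.hstack([a,b])[...,::-1]))
```

```text
[0.51522969 0.20094767 0.05910862] [ 9.26495191e-06  6.74356446e-02  9.97723626e-01 -2.32348943e-05] 0.0013305482229511705 0.0
```

View pics/j4.png

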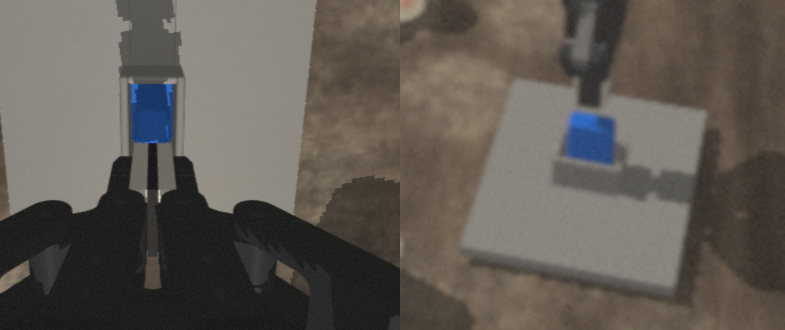

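Run:
```python
from h import *
f=grab_frame("side"); c=cloud(f)
# crop scale 2.75: crop(590,95)->u=290+(590-400)/2.75
for n,(x,y) in dict(tip=(592,98),tip2=(592,85),fing=(590,70),bartop=(590,118),barside=(592,145),sleeve=(590,172)).items():
    u=int(290+(x-400)/2.75); v=int(310+y/2.75); print(n,u,v,c[v,u].round(4))
f=grab_frame("wrist"); c=cloud(f)
for n,(x,y) in dict(L=(138,150),R=(168,150),mid=(152,165),Lup=(138,180),bar=(152,120),bartop=(152,138),sleeve=(152,70),rim=(122,110)).items(): print(n,c[y+150,x+160].round(4))
```

```text
tip 359 345 [0.5143 0.2078 0.093 ]
tip2 359 340 [0.5148 0.2142 0.1106]
fing 359 335 [0.5152 0.2538 0.158 ]
bartop 359 352 [0.5135 0.1982 0.0671]
barside 359 362 [0.5125 0.205  0.0493]
sleeve 359 372 [0.5114 0.2153 0.0348]
L [0.5058 0.198  0.0922]
R [0.5071 0.2081 0.0923]
mid [0.5067 0.2027 0.1033]
Lup [0.5058 0.1987 0.1139]
bar [0.5044 0.203  0.0676]
bartop [0.5123 0.2019 0.0669]
sleeve [0.4931 0.2045 0.0288]
rim [0.5076 0.1885 0.0397]
```

The tips are really at z≈0.09, well above the 0.045 expected from the stated overhang. I check the tool constants.

Run:
```python
from h import *
print([a for a in dir(manip) if not a.startswith('_')], manip.finger_overhang)
f=grab_frame("wrist"); c=cloud(f)
# lowest points of finger columns: scan up from rows 290..345 (full image)
for x in (296,300,328): print([(v,c[v,x].round(3).tolist()) for v in range(286,312,3)])
f=grab_frame("side"); c=cloud(f); z=c[...,2]
for v in range(336,356,1): print(v,c[v,357].round(3),f["pixels"][v,357])
```

```text
['IKError', 'finger_overhang', 'job_done', 'state'] 0.014
[(286, [0.512, 0.195, 0.064]), (289, [0.513, 0.195, 0.065]), (292, [0.514, 0.195, 0.065]), (295, [0.505, 0.197, 0.089]), (298, [0.506, 0.197, 0.091]), (301, [0.505, 0.197, 0.094]), (304, [0.506, 0.197, 0.096]), (307, [0.449, 0.211, 0.225]), (310, [0.506, 0.198, 0.1])]
[(286, [0.511, 0.197, 0.066]), (289, [0.512, 0.197, 0.067]), (292, [0.513, 0.197, 0.068]), (295, [0.506, 0.199, 0.088]), (298, [0.506, 0.199, 0.091]), (301, [0.506, 0.199, 0.094]), (304, [0.506, 0.199, 0.095]), (307, [0.506, 0.199, 0.098]), (310, [0.506, 0.199, 0.101])]
[(286, [0.513, 0.208, 0.065]), (289, [0.514, 0.208, 0.065]), (292, [0.516, 0.208, 0.065]), (295, [0.507, 0.208, 0.088]), (298, [0.507, 0.208, 0.091]), (301, [0.449, 0.211, 0.225]), (304, [0.507, 0.208, 0.096]), (307, [0.507, 0.208, 0.099]), (310, [0.507, 0.208, 0.1])]
336 [0.518 0.246 0.149] [50 48 48]
337 [0.518 0.231 0.132] [53 52 51]
338 [0.518 0.213 0.114] [53 51 52]
339 [0.518 0.213 0.111] [52 54 53]
340 [0.518 0.211 0.108] [55 55 55]
341 [0.518 0.216 0.11 ] [55 54 53]
342 [0.518 0.215 0.106] [54 50 52]
343 [0.518 0.213 0.102] [54 53 49]
344 [0.518 0.213 0.1  ] [55 53 52]
345 [0.518 0.211 0.096] [52 52 51]
346 [0.518 0.216 0.098] [49 45 45]
347 [0.518 0.215 0.095] [60 59 57]
348 [0.517 0.209 0.087] [85 82 78]
349 [0.518 0.139 0.018] [120 117 113]
350 [0.518 0.143 0.019] [119 122 140]
351 [0.517 0.194 0.065] [ 84 113 173]
352 [0.517 0.197 0.065] [ 60 109 192]
353 [0.517 0.2   0.066] [ 51 109 195]
354 [0.517 0.201 0.065] [ 47 105 193]
355 [0.517 0.206 0.067] [ 47 101 186]
```

Both cameras put the shut fingertips at z≈0.088 with tool_pos z=0.059. The reported TCP is therefore about 28.5 mm *beyond* the tips, not 14 mm behind them, which is 42.5 mm off from the description. I trust the measurement: the tip height is tool z + 0.0285. I open and go 43 mm lower in steps, watching the force.

Call:
servo_tool(deltas=[[[50,0,0,0,0],[50,0,0,0,0],[50,0,0,0,0],[50,0,0,0,0],[50,0,0,-0.01,0],[50,0,0,-0.01,0],[50,0,0,-0.008,0],[50,0,0,0,0]]])

```text
time: 12.7
tool_pos: [0.5135, 0.2005, 0.0287]
tool_rot: [-0.002, 0.067, 0.998, -0.001]
contact_force: [-0.1, -0.2, -0.5]
gripper_width: 0.498
grasp_force: 0.0
```

Call:
servo_tool(deltas=[[[50,0,0,-0.005,0],[50,0,0,-0.005,0],[50,0,0,-0.005,0],[50,0,0,0,0],[30,0,0,0,0],[30,0,0,0,0],[30,0,0,0,0],[30,0,0,0,0]]])

```text
time: 13.5
tool_pos: [0.5154, 0.201, 0.0164]
tool_rot: [0.0, 0.067, 0.998, 0.0]
contact_force: [-0.8, -0.5, 0.4]
gripper_width: 0.313
grasp_force: 43.6
```

Run:
```python
from h import *
print(manip.state()["tool_pos"]); f=grab_frame("wrist"); c=cloud(f); save(f,"w5.png"); np.save("w5.npy",c)
g=grab_frame("side"); cc=cloud(g); save(g,"s5.png")
for u in range(345,376,5): print(u,[(v,cc[v,u].round(3).tolist()) for v in range(346,372,4)])
a=f["pixels"][150:480,160:560]; b=cv2.resize(g["pixels"][310:430,290:430],(385,330),interpolation=cv2.INTER_CUBIC)
cv2.imwrite("pics/j5.png",np.ascontiguousarray(np.hstack([a,b])[...,::-1]))
```

```text
[0.51540245 0.20099616 0.01638731]
345 [(346, [0.541, 0.133, 0.018]), (350, [0.541, 0.143, 0.017]), (354, [0.54, 0.155, 0.018]), (358, [0.539, 0.163, 0.015]), (362, [0.539, 0.173, 0.015]), (366, [0.538, 0.185, 0.017]), (370, [0.537, 0.198, 0.02])]
350 [(346, [0.529, 0.26, 0.139]), (350, [0.528, 0.266, 0.135]), (354, [0.528, 0.257, 0.117]), (358, [0.528, 0.246, 0.098]), (362, [0.529, 0.185, 0.027]), (366, [0.529, 0.186, 0.018]), (370, [0.528, 0.213, 0.036])]
355 [(346, [0.521, 0.259, 0.138]), (350, [0.52, 0.265, 0.135]), (354, [0.52, 0.261, 0.123]), (358, [0.52, 0.24, 0.092]), (362, [0.519, 0.226, 0.069]), (366, [0.519, 0.225, 0.059]), (370, [0.519, 0.227, 0.051])]
360 [(346, [0.512, 0.26, 0.14]), (350, [0.512, 0.266, 0.136]), (354, [0.512, 0.263, 0.125]), (358, [0.511, 0.257, 0.11]), (362, [0.511, 0.248, 0.092]), (366, [0.51, 0.226, 0.06]), (370, [0.51, 0.226, 0.051])]
365 [(346, [0.504, 0.223, 0.106]), (350, [0.503, 0.187, 0.063]), (354, [0.503, 0.223, 0.087]), (358, [0.502, 0.209, 0.064]), (362, [0.502, 0.208, 0.054]), (366, [0.501, 0.207, 0.042]), (370, [0.501, 0.217, 0.043])]
370 [(346, [0.493, 0.128, 0.018]), (350, [0.493, 0.137, 0.016]), (354, [0.493, 0.149, 0.017]), (358, [0.492, 0.16, 0.018]), (362, [0.493, 0.192, 0.039]), (366, [0.492, 0.203, 0.04]), (370, [0.492, 0.214, 0.04])]
375 [(346, [0.484, 0.127, 0.018]), (350, [0.483, 0.14, 0.02]), (354, [0.483, 0.149, 0.018]), (358, [0.483, 0.159, 0.018]), (362, [0.483, 0.169, 0.017]), (366, [0.482, 0.179, 0.017]), (370, [0.482, 0.189, 0.016])]
```

View pics/j5.png

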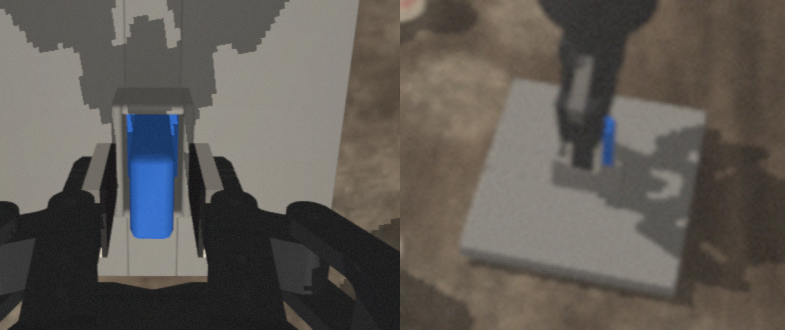

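Run:
```python
from h import *
c=np.load("w5.npy"); 
for x in (95,104,110,200,206):
    print(x,[(v,c[v+150,x+160].round(3).tolist()) for v in range(130,215,8)])
cc=cloud(grab_frame("side")); 
for u in (355,357,360): print(u,[(v,cc[v,u].round(3).tolist()) for v in range(366,384,2)])
print(manip.state()["gripper_width"],manip.state()["grasp_force"])
```

```text
95 [(130, [0.509, 0.178, 0.016]), (138, [0.512, 0.178, 0.017]), (146, [0.516, 0.177, 0.017]), (154, [0.504, 0.184, 0.054]), (162, [0.504, 0.185, 0.059]), (170, [0.504, 0.185, 0.065]), (178, [0.504, 0.186, 0.071]), (186, [0.505, 0.187, 0.074]), (194, [0.506, 0.187, 0.076]), (202, [0.508, 0.186, 0.077]), (210, [0.506, 0.188, 0.085])]
104 [(130, [0.509, 0.182, 0.017]), (138, [0.513, 0.181, 0.016]), (146, [0.504, 0.186, 0.047]), (154, [0.504, 0.187, 0.053]), (162, [0.449, 0.211, 0.182]), (170, [0.504, 0.188, 0.065]), (178, [0.504, 0.189, 0.07]), (186, [0.505, 0.189, 0.075]), (194, [0.506, 0.189, 0.077]), (202, [0.508, 0.189, 0.077]), (210, [0.511, 0.188, 0.077])]
110 [(130, [0.509, 0.185, 0.017]), (138, [0.513, 0.184, 0.017]), (146, [0.504, 0.188, 0.047]), (154, [0.505, 0.189, 0.053]), (162, [0.505, 0.189, 0.058]), (170, [0.506, 0.19, 0.062]), (178, [0.509, 0.189, 0.063]), (186, [0.51, 0.189, 0.066]), (194, [0.513, 0.189, 0.065]), (202, [0.515, 0.189, 0.067]), (210, [0.518, 0.188, 0.066])]
200 [(130, [0.514, 0.222, 0.017]), (138, [0.518, 0.222, 0.017]), (146, [0.509, 0.219, 0.047]), (154
[... 717 characters left out ...]
, (376, [0.518, 0.215, 0.024]), (378, [0.518, 0.215, 0.019]), (380, [0.518, 0.22, 0.019]), (382, [0.517, 0.224, 0.018])]
357 [(366, [0.516, 0.226, 0.06]), (368, [0.515, 0.225, 0.054]), (370, [0.515, 0.226, 0.05]), (372, [0.515, 0.216, 0.035]), (374, [0.515, 0.214, 0.028]), (376, [0.514, 0.216, 0.026]), (378, [0.514, 0.216, 0.02]), (380, [0.514, 0.217, 0.016]), (382, [0.514, 0.221, 0.015])]
360 [(366, [0.51, 0.226, 0.061]), (368, [0.51, 0.228, 0.057]), (370, [0.51, 0.226, 0.051]), (372, [0.51, 0.219, 0.039]), (374, [0.509, 0.216, 0.03]), (376, [0.509, 0.216, 0.025]), (378, [0.509, 0.216, 0.021]), (380, [0.509, 0.217, 0.016]), (382, [0.508, 0.222, 0.017])]
0.3106572727728263 43.855034708976746
```

The fingers straddle the sleeve at (100..205, 145..250) with the tips just catching its upper edge, width 0.31 at 44 N, so they are a few mm too low. I open, rise 7.5 mm and close on the bar.

Call:
servo_tool(deltas=[[[50,0,0,0,0],[50,0,0,0,0],[50,0,0,0,0],[50,0,0,0.0075,0],[50,0,0,0,0],[10,0,0,0,0],[5,0,0,0,0],[0,0,0,0,0]]])

```text
time: 14.45
tool_pos: [0.5154, 0.201, 0.0239]
tool_rot: [0.0, 0.067, 0.998, 0.0]
contact_force: [0.1, 0.9, 1.3]
gripper_width: 0.145
grasp_force: 61.6
```

Call:
servo_tool(deltas=[[[0,0,0,0,0],[0,0,0,0,0],[0,0,0,0,0],[0,0,0,0,0],[0,0,0,0,0],[0,0,0,0,0],[0,0,0,0,0],[0,0,0,0,0]]])

```text
time: 15.25
tool_pos: [0.5155, 0.201, 0.0239]
tool_rot: [0.0, 0.067, 0.998, 0.0]
contact_force: [-0.1, -0.5, 4.8]
gripper_width: 0.149
grasp_force: 61.8
```

Run:
```python
from h import *
f=grab_frame("wrist"); c=cloud(f); b=f["pixels"].astype(int)
for x in (290,300,310,320,330): print(x,[(v,c[v,x].round(3).tolist()) for v in range(270,330,6)])
```

```text
290 [(270, [0.51, 0.192, 0.014]), (276, [0.513, 0.192, 0.013]), (282, [0.516, 0.191, 0.012]), (288, [0.519, 0.191, 0.012]), (294, [0.506, 0.195, 0.051]), (300, [0.505, 0.195, 0.058]), (306, [0.505, 0.196, 0.063]), (312, [0.505, 0.196, 0.067]), (318, [0.506, 0.196, 0.07]), (324, [0.505, 0.196, 0.076])]
300 [(270, [0.501, 0.199, 0.041]), (276, [0.501, 0.199, 0.048]), (282, [0.5, 0.199, 0.055]), (288, [0.501, 0.199, 0.059]), (294, [0.501, 0.2, 0.065]), (300, [0.502, 0.2, 0.067]), (306, [0.504, 0.199, 0.067]), (312, [0.506, 0.199, 0.067]), (318, [0.508, 0.199, 0.067]), (324, [0.51, 0.198, 0.066])]
310 [(270, [0.501, 0.203, 0.041]), (276, [0.501, 0.203, 0.049]), (282, [0.501, 0.203, 0.054]), (288, [0.501, 0.203, 0.059]), (294, [0.501, 0.203, 0.065]), (300, [0.503, 0.203, 0.066]), (306, [0.505, 0.202, 0.067]), (312, [0.506, 0.202, 0.068]), (318, [0.509, 0.202, 0.067]), (324, [0.511, 0.202, 0.066])]
320 [(270, [0.501, 0.206, 0.043]), (276, [0.502, 0.206, 0.048]), (282, [0.501, 0.206, 0.055]), (288, [0.502, 0.206, 0.06]), (294, [0.502, 0.206, 0.064]), (300, [0.503, 0.206, 0.066]), (306, [0.505, 0.206, 0.067]), (312, [0.507, 0.205, 0.068]), (318, [0.509, 0.205, 0.067]), (324, [0.511, 0.205, 0.067])]
330 [(270, [0.505, 0.21, 0.034]), (276, [0.503, 0.21, 0.045]), (282, [0.503, 0.21, 0.053]), (288, [0.503, 0.209, 0.058]), (294, [0.503, 0.209, 0.063]), (300, [0.504, 0.209, 0.065]), (306, [0.505, 0.209, 0.067]), (312, [0.508, 0.208, 0.066]), (318, [0.51, 0.208, 0.065]), (324, [0.512, 0.208, 0.066])]
```

The bar is gripped: width 0.149, 62 N. I lift 120 mm and check.

Call:
servo_tool(deltas=[[[0,0,0,0.005,0],[0,0,0,0.01,0],[0,0,0,0.02,0],[0,0,0,0.025,0],[0,0,0,0.025,0],[0,0,0,0.02,0],[0,0,0,0.01,0],[0,0,0,0.005,0]]])

```text
time: 16.1
tool_pos: [0.5153, 0.201, 0.1444]
tool_rot: [0.0, 0.067, 0.998, 0.0]
contact_force: [0.3, -0.0, -3.1]
gripper_width: 0.152
grasp_force: 60.9
```

Call:
servo_tool(deltas=[[[0,0.002,-0.01,0,-0.5],[0,0.003,-0.02,0,-0.5],[0,0.004,-0.03,0,-0.5],[0,0.004,-0.03,0,-0.5],[0,0.004,-0.03,0,0],[0,0.004,-0.03,0,0],[0,0.004,-0.03,0,0],[0,0.004,-0.03,0,0]]])

```text
time: 16.9
tool_pos: [0.543, -0.0108, 0.1416]
tool_rot: [-0.002, 0.085, 0.996, -0.0]
contact_force: [-0.7, -0.3, -2.4]
gripper_width: 0.149
grasp_force: 60.8
```

Call:
servo_tool(deltas=[[[0,0.004,-0.03,0,0],[0,0.004,-0.03,0,0],[0,0.004,-0.03,0,0],[0,0.003,-0.03,0,0],[0,0.002,-0.03,0,0],[0,0.0015,-0.024,0,0],[0,0.001,-0.015,0,0],[0,0,-0.005,0,0]]])

```text
time: 17.7
tool_pos: [0.5628, -0.2043, 0.1422]
tool_rot: [-0.001, 0.086, 0.996, 0.0]
contact_force: [0.1, 0.2, -2.3]
gripper_width: 0.147
grasp_force: 60.8
```

```bash
cat > m.py <<'E'
from h import *
s=manip.state(); print(s["tool_pos"],s["tool_rot"],s["gripper_width"],s["contact_force"]); 
def chk(n):
    f=grab_frame(n); c=cloud(f); save(f,n+"_%.1f.png"%s["time"]); z=c[...,2]; tz=s["tool_pos"][2]
    g=(f["z_map"]>0)&(np.hypot(c[...,0]-s["tool_pos"][0],c[...,1]-s["tool_pos"][1])<.14)
    zz=z-tz+.0239   # heights as if the lid stood on the desk
    for lo,hi,t in((.008,.024,"cover"),(.062,.073,"bar")):
        m=g&(zz>lo)&(zz<hi)
        if n=="top": continue
        k,l,st,_=cv2.connectedComponentsWithStats(m.astype(np.uint8)); i=1+st[1:,4].argmax(); p=c[l==i]
        A=np.c_[p[:,:2]-p[:,:2].mean(0),np.ones(len(p))]; w=np.linalg.lstsq(A,p[:,2],rcond=None)[0]
        print(n,t,st[i],cv2.minAreaRect((p[:,:2]*1000).astype(np.float32)),np.median(zz[l==i]),"tilt",w[:2])
chk("wrist")
f=grab_frame("top"); save(f,"top_%.1f.png"%s["time"])
E
python3 m.py
```

```text
[ 0.56279885 -0.20434235  0.14215841] [-1.11760874e-03  8.58559099e-02  9.96306863e-01  3.84595881e-04] 0.14736165010013813 [ 0.08776059  0.17424184 -2.29933419]
wrist cover [  115   119   401   250 75967] ((551.0804443359375, -200.3389434814453), (160.64736938476562, 112.47457122802734), 80.00385284423828) 0.017169985678552765 tilt [-0.00145286 -0.00010936]
wrist bar [ 248  290  129   90 4619] ((560.4323120117188, -204.69992065429688), (32.46535110473633, 31.02562713623047), 43.26345443725586) 0.06690737476569428 tilt [ 0.01763085 -0.0022549 ]
```

The set hangs level, about 1 mm from the seat, yaw 80.0°. I lower it; home corresponds to tool z ≈ 0.085.

Call:
servo_tool(deltas=[[[0,0,0,0,0],[0,0,0,-0.01,0],[0,0,0,-0.01,0],[0,0,0,-0.01,0],[0,0,0,-0.008,0],[0,0,0,-0.005,0],[0,0,0,0,0],[0,0,0,0,0]]])

```text
time: 18.6
tool_pos: [0.5638, -0.2031, 0.1007]
tool_rot: [0.0, 0.085, 0.996, -0.0]
contact_force: [-0.6, -0.3, -3.2]
gripper_width: 0.15
grasp_force: 60.8
```

```bash
python3 m.py
```

```text
[ 0.56383964 -0.20314545  0.10069095] [ 8.65633017e-05  8.48791335e-02  9.96391250e-01 -3.66073741e-05] 0.1496335666875361 [-0.58860155 -0.29847632 -3.23983701]
wrist cover [  115   119   401   250 76073] ((551.64013671875, -199.32574462890625), (160.6988525390625, 111.51365661621094), 80.18695831298828) 0.017235794331577788 tilt [ 0.00123499 -0.00087856]
wrist bar [ 249  288  128   92 4593] ((561.6040649414062, -204.11502075195312), (32.08794021606445, 31.179868698120117), 43.607608795166016) 0.06704484684881154 tilt [ 0.02413832 -0.00605842]
```

Call:
servo_tool(deltas=[[[0,0,-0.0012,-0.002,0],[0,0,0,-0.003,0],[0,0,0,-0.003,0],[0,0,0,-0.002,0],[0,0,0,-0.002,0],[0,0,0,0,0],[0,0,0,0,0],[0,0,0,0,0]]])

```text
time: 19.5
tool_pos: [0.5638, -0.2043, 0.0888]
tool_rot: [0.0, 0.085, 0.996, -0.0]
contact_force: [0.3, -0.1, -3.4]
gripper_width: 0.148
grasp_force: 60.8
```

Call:
servo_tool(deltas=[[[0,0,0,-0.001,0],[0,0,0,-0.001,0],[0,0,0,-0.001,0],[0,0,0,0,0],[0,0,0,0,0],[0,0,0,0,0],[0,0,0,0,0],[0,0,0,0,0]]])

```text
time: 20.3
tool_pos: [0.5637, -0.2043, 0.0857]
tool_rot: [0.0, 0.085, 0.996, -0.0]
contact_force: [-0.1, 0.5, -2.8]
gripper_width: 0.145
grasp_force: 60.8
```

Call:
servo_tool(deltas=[[[0,0,0,-0.0005,0],[0,0,0,-0.0005,0],[0,0,0,-0.0005,0],[0,0,0,0,0],[0,0,0,0,0],[0,0,0,0,0],[0,0,0,0,0],[0,0,0,0,0]]])

```text
time: 21.1
tool_pos: [0.5638, -0.2043, 0.0849]
tool_rot: [0.0, 0.085, 0.996, -0.0]
contact_force: [-3.7, 1.9, 6.3]
gripper_width: 0.148
grasp_force: 61.8
```

Contact at exactly the expected height, so the lid is seated. I let go.

Call:
servo_tool(deltas=[[[20,0,0,0,0],[35,0,0,0,0],[55,0,0,0,0],[55,0,0,0,0],[55,0,0,0,0],[55,0,0,0,0],[55,0,0,0.03,0],[55,0,0,0,0]]])

```text
time: 21.9
tool_pos: [0.5662, -0.2055, 0.1183]
tool_rot: [0.003, 0.085, 0.996, -0.001]
contact_force: [1.2, -0.5, 0.4]
gripper_width: 0.547
grasp_force: 0.0
```

Run:
```python
from h import *
s=manip.state(); print(s["tool_pos"],s["gripper_width"]); f=grab_frame("wrist"); c=cloud(f); save(f,"w6.png"); z=c[...,2]
g=(f["z_map"]>0)&(abs(c[...,0]-.564)<.1)&(abs(c[...,1]+.204)<.1)
for lo,hi,t in((.072,.084,"cover"),(.123,.133,"bar"),(.098,.106,"sleeve")):
    m=g&(z>lo)&(z<hi); k,l,st,_=cv2.connectedComponentsWithStats(m.astype(np.uint8)); i=1+st[1:,4].argmax(); p=c[l==i]
    A=np.c_[p[:,:2]-p[:,:2].mean(0),np.ones(len(p))]; w=np.linalg.lstsq(A,p[:,2],rcond=None)[0]
    print(t,st[i],cv2.minAreaRect((p[:,:2]*1000).astype(np.float32)),np.median(p[:,2]),w[:2])
```

```text
[ 0.56618084 -0.20548183  0.11825564] 0.547416502343234
cover [  147   114   339   257 64789] ((564.1673583984375, -202.2397003173828), (160.65554809570312, 138.55686950683594), 80.3273696899414) 0.07631582630829023 [-0.00154595  0.00044995]
bar [ 297  254   35   70 2285] ((563.346923828125, -203.26390075683594), (13.849875450134277, 29.719257354736328), 81.01004791259766) 0.12594565068354774 [0.01264361 0.00088705]
sleeve [ 283  220   67   95 2164] ((563.6495361328125, -202.2470703125), (29.998952865600586, 46.41413497924805), 80.23796081542969) 0.09997304931430859 [0.0002887  0.00015142]
```

View pics/w6.png

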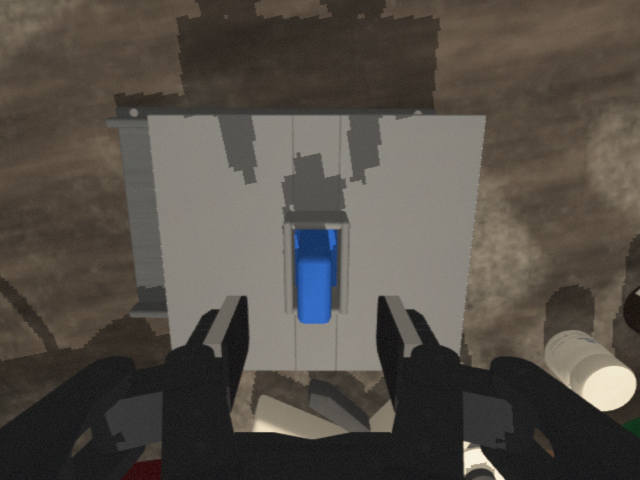

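The set sits level on the bins with its bar at (315,290), nested (bar top 50 mm above the plate), and the fingers are clear. I descend round the sleeve.

Call:
servo_tool(deltas=[[[55,0,0,0,0],[55,0,0,0,0],[55,0,0,-0.015,0],[55,0,0,-0.015,0],[55,0,0,-0.01,0],[55,0,0,-0.008,0],[55,0,0,0,0],[55,0,0,0,0]]])

```text
time: 22.75
tool_pos: [0.5637, -0.2042, 0.0659]
tool_rot: [-0.0, 0.085, 0.996, 0.0]
contact_force: [0.1, -0.0, 0.6]
gripper_width: 0.548
grasp_force: 0.0
```

Call:
servo_tool(deltas=[[[55,0,0,-0.003,0],[55,0,0,-0.003,0],[55,0,0,-0.002,0],[55,0,0,0,0],[55,0,0,0,0],[55,0,0,0,0],[55,0,0,0,0],[55,0,0,0,0]]])

```text
time: 23.55
tool_pos: [0.5638, -0.2043, 0.0582]
tool_rot: [0.0, 0.085, 0.996, -0.0]
contact_force: [-0.5, -0.2, -0.4]
gripper_width: 0.55
grasp_force: 0.0
```

Run:
```python
from h import *
s=manip.state(); print(s["tool_pos"],s["gripper_width"]); f=grab_frame("wrist"); c=cloud(f); save(f,"w7.png"); z=c[...,2]
for x in (240,250,380,390): 
    q=[(v,)+tuple(c[v,x].round(3)) for v in range(270,340) if .07<z[v,x]<.2]; print(x,[tuple(map(float,t)) for t in q[::4]])
g=(f["z_map"]>0)&(abs(c[...,0]-.564)<.1)&(abs(c[...,1]+.204)<.1)
for lo,hi,t in((.072,.084,"cover"),(.123,.133,"bar"),(.098,.106,"sleeve")):
    m=g&(z>lo)&(z<hi); k,l,st,_=cv2.connectedComponentsWithStats(m.astype(np.uint8)); i=1+st[1:,4].argmax(); p=c[l==i]
    print(t,st[i],cv2.minAreaRect((p[:,:2]*1000).astype(np.float32)),np.median(p[:,2]))
```

```text
[ 0.56378086 -0.20427307  0.05821927] 0.5502388288438895
240 [(270.0, 0.545, -0.227, 0.078), (274.0, 0.546, -0.227, 0.079), (278.0, 0.548, -0.228, 0.078), (282.0, 0.549, -0.228, 0.08), (286.0, 0.551, -0.229, 0.078), (290.0, 0.552, -0.229, 0.078), (294.0, 0.554, -0.229, 0.078), (298.0, 0.55, -0.226, 0.091), (302.0, 0.551, -0.226, 0.094), (306.0, 0.551, -0.225, 0.097), (310.0, 0.551, -0.225, 0.099), (314.0, 0.553, -0.225, 0.099), (318.0, 0.553, -0.225, 0.1), (322.0, 0.554, -0.226, 0.101), (326.0, 0.556, -0.226, 0.1), (330.0, 0.558, -0.227, 0.1), (334.0, 0.559, -0.226, 0.101), (338.0, 0.559, -0.226, 0.103)]
250 [(270.0, 0.546, -0.224, 0.077), (274.0, 0.547, -0.224, 0.078), (278.0, 0.548, -0.224, 0.078), (282.0, 0.55, -0.225, 0.078), (286.0, 0.551, -0.225, 0.079), (290.0, 0.553, -0.225, 0.079), (294.0, 0.555, -0.226, 0.077), (298.0, 0.556, -0.226, 0.078), (302.0, 0.558, -0.227, 0.077), (306.0, 0.56, -0.227, 0.077), (310.0, 0.561, -0.227, 0.077), (314.0, 0.563, -0.227, 0.078), (318.0, 0.564, -0.228, 0.078), (322.0, 0.566, -0.228, 0.077), (326.0, 0.568, -0.229, 0.077), (330.0, 0.569, -0.22
[... 949 characters left out ...]
.56, -0.177, 0.099), (314.0, 0.559, -0.178, 0.102), (318.0, 0.558, -0.178, 0.107), (322.0, 0.559, -0.179, 0.108), (326.0, 0.56, -0.179, 0.108), (330.0, 0.561, -0.179, 0.108), (334.0, 0.563, -0.179, 0.109), (338.0, 0.563, -0.18, 0.11)]
cover [   78   119   475   320 95626] ((559.9617919921875, -201.79074096679688), (160.712158203125, 128.596435546875), 80.28617095947266) 0.07784457019971722
bar [ 286  328   53  105 5116] ((564.186767578125, -203.61012268066406), (14.058060646057129, 30.6087646484375), 80.43575286865234) 0.12750641842056917
sleeve [ 268  269   96  131 4454] ((564.4402465820312, -202.61268615722656), (30.216026306152344, 46.74491882324219), 80.3255844116211) 0.10148473721872989
```

Bar top at 0.1275 and cover plate at 0.078, both home. Tips at about 0.089, fingers centred on the sleeve. I lower 2 mm more and close.

Call:
servo_tool(deltas=[[[55,0,0,-0.002,0],[40,0,0,0,0],[30,0,0,0,0],[20,0,0,0,0],[10,0,0,0,0],[0,0,0,0,0],[0,0,0,0,0],[0,0,0,0,0]]])

```text
time: 24.4
tool_pos: [0.5637, -0.2043, 0.0561]
tool_rot: [0.0, 0.085, 0.996, 0.0]
contact_force: [0.7, -0.2, 0.9]
gripper_width: 0.341
grasp_force: 61.8
```

Gripped on the sleeve: width 0.34 (29 mm), 62 N. I lift slowly, straight up.

Call:
servo_tool(deltas=[[[0,0,0,0.002,0],[0,0,0,0.004,0],[0,0,0,0.006,0],[0,0,0,0.006,0],[0,0,0,0.006,0],[0,0,0,0.006,0],[0,0,0,0.006,0],[0,0,0,0.006,0]]])

```text
time: 25.2
tool_pos: [0.5637, -0.2042, 0.0987]
tool_rot: [0.0, 0.085, 0.996, -0.0]
contact_force: [0.9, 0.3, -0.9]
gripper_width: 0.338
grasp_force: 61.6
```

Call:
servo_tool(deltas=[[[0,0,0,0.008,0],[0,0,0,0.01,0],[0,0,0,0.01,0],[0,0,0,0.01,0],[0,0,0,0.01,0],[0,0,0,0.008,0],[0,0,0,0.004,0],[0,0,0,0,0]]])

```text
time: 26.0
tool_pos: [0.5641, -0.2044, 0.159]
tool_rot: [0.001, 0.085, 0.996, -0.0]
contact_force: [-0.8, -0.5, -1.6]
gripper_width: 0.334
grasp_force: 61.6
```

Call:
servo_tool(deltas=[[[0,0,0,0,0],[0,0,0,0,0],[0,0,0,0,0],[0,0,0,0,0],[0,0,0,0,0],[0,0,0,0,0],[0,0,0,0,0],[0,0,0,0,0]]])

```text
time: 26.8
tool_pos: [0.5637, -0.2043, 0.1581]
tool_rot: [0.0, 0.085, 0.996, -0.0]
contact_force: [-0.2, 0.0, -2.0]
gripper_width: 0.341
grasp_force: 61.6
```

Run:
```python
from h import *
s=manip.state(); print(s["tool_pos"],s["gripper_width"]); f=grab_frame("side"); c=cloud(f); z=c[...,2]; b=f["pixels"].astype(int)
bl=(b[...,2]>b[...,0]+40)&(abs(c[...,0]-.56)<.12)&(abs(c[...,1]+.2)<.14)&(f["z_map"]>0)
p=c[bl]; print(len(p),np.percentile(p,[2,50,98],axis=0).round(4)); 
pl=p[(p[:,2]>.066)&(p[:,2]<.08)]; print(len(pl),np.median(pl[:,2]) if len(pl) else 0)
k=grab_frame("wrist"); d=cloud(k); m=(k["z_map"]>0)&(abs(d[...,2]-.178)<.012)&(abs(d[...,0]-.56)<.1)&(abs(d[...,1]+.2)<.1); q=d[m]
w=np.linalg.lstsq(np.c_[q[:,:2]-q[:,:2].mean(0),np.ones(len(q))],q[:,2],rcond=None)[0]; print(len(q),w)
cv2.imwrite("pics/fin.png",cv2.resize(np.ascontiguousarray(f["pixels"][120:320,220:460,::-1]),None,fx=3,fy=3,interpolation=cv2.INTER_CUBIC))
```

```text
[ 0.56372144 -0.20426066  0.15813524] 0.34055005788275544
1833 [[ 0.499  -0.2757  0.0698]
 [ 0.5608 -0.1949  0.0742]
 [ 0.6272 -0.1276  0.1184]]
1588 0.07398268953506815
97973 [ 0.00466879 -0.00126224  0.18000772]
```

View pics/fin.png

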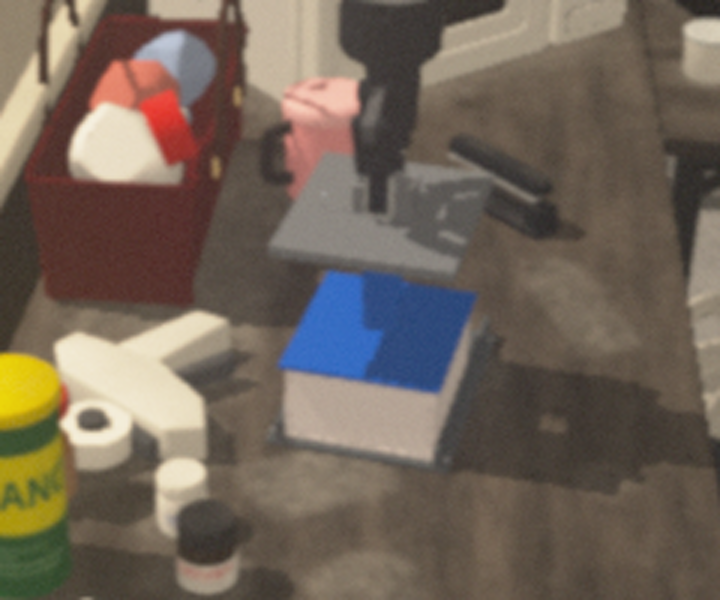

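The cover is held level about 10 cm up at (380,215), and the blue lid plate lies flat at z=0.074 on the butted bins at (380,330). The neighbouring things look untouched, so I hand in.

```bash
python3 -c "
from plant import manip
print(manip.job_done())"
```

```text
the job is handed in; nothing more can be done
None
```

I handed the job in at about 27 s: the bins are flush, the blue lid sits home on them, and the gripper holds the grey cover level about 10 cm above it. The hand-in returned no verdict. The fingertips were about 42 mm higher than the stated tool frame implies, so the first grasp closed on nothing and the second caught the sleeve's edge; I worked from the measured height after that.

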